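# Seat a foil-stamping die in its carrier plate

### The arm

A 7-joint arm with a two-finger parallel gripper is mounted at the origin on the work surface. World frame = base frame: x ahead of the robot, y to its left, z up, the work surface at z = 0. Lengths are in mm, angles in rad, forces in N, time in s.
With the tool pointing down it reaches from about 350 to 900 mm from the base axis. Payload 19.9 kg.
Tool frame: the origin (TCP) lies between the finger pads; the fingertips stand 25 mm ahead of it and the grasp point (between the pads) lies 6 mm ahead of it; z points along the fingers, y is the line along which they close (so a half turn about z gives the same grasp; the last joint's range is limited). The gripper opens to 94 mm and grips with 3 to 60 N. Pads are 16 mm wide; open, the fingers measure 119 mm over their backs; the gripper's body (75 mm by 177 mm) begins 78 mm behind the grasp point.
Start: joints at [-1.371, 0.417, -0.01, 1.614, 0.005, 1.111, -0.053], TCP at [149.647, 606.801, 230.425] pointing down, gripper open.
Joint ranges: [-2.81, 2.81], [-0.39, 2.02], [-1.27, 1.25], [0.06, 2.57], [-1.19, 4.33], [0.19, 2], [-2.82, 2.82]. Speed limits (rad/s): [1.89, 1.89, 2.39, 2.39, 3.01, 3.01, 3.01].

### API

Orientations are given as a unit quaternion [x, y, z, w].
In Python, from rig import * gives the robot as it stands.
- The arm moves only by the tool move_arm, never from a script. Its argument "increments" is a list of rows, each a list of 4 numbers: the shift along the tool's x, y, z scaled (see below), then the turn about the tool's z scaled (see below). A call has exactly 8 rows; each row is the pose to reach, as a shift and turn from the pose commanded when the call began, along the tool's axes at that moment, turning the shorter way round; what a row does not reach only later rows make up. The controller multiplies each number of a shift by 150 mm and each number of a turn by 180 degrees. A row lasts 1/8 s, in which the tool goes at most 62.5 mm and 10.7 degrees, less where a joint would pass 70% of its speed; a pose out of reach is approached as far as the arm can. A call with a number of a shift or a turn outside -1 to 1 is refused whole. A call with a gripper value outside its range is refused whole. "gripper" is the finger opening in mm, from 0 to 94, set as the call begins (left out, the last holds). The fingers move at their own pace and stop on an object; the grip force is fixed at half the most. Time passes only in rows, so rows that repeat a pose let the fingers close, or fill a call up. It gives the time, the measured TCP pose, the force, the opening and the grip force at its end, in the units of the state.
- get_obs(): the state, without advancing time (a new reading comes with each control period).
- snapshot(name): name is "scene" or "top" or "wrist"; returns a dict with "pixels" (400x640x3 uint8, red, green, blue), "intrinsics" (3x3 intrinsics, pixels), "origin" and "attitude" of the camera in the world. Camera axes: x right, y up, looking along -z (the intrinsics and any distortion apply to the point x, -y, -z); pixel columns grow to the right and rows downward; lengths in mm; the calibration is good to about 2 mm. A picture is of the moment at which its call begins. There is no depth.
- close_job(): hands the job in; it is judged then, once.
The state is a dict: "time_s": time; "joint_positions": joint angles; "dq": joint speeds; "joint_torque": joint torques, N m; "position": TCP position; "tool_rot": TCP orientation; "wrist_force": force on the tool from outside, world axes, zero at the start; "wrist_torque": the same for the moment, N m; "opening": finger opening in mm; "gripper_force": force on a finger pad.
Only numpy, scipy, OpenCV 4.12 (cv2) and the standard library are available. Lean on these libraries where they do the work, as an engineer would, in place of code of your own. Each camera call takes 0.05 s, during which the arm holds its last target. There are 200 camera calls.

### The job

Slide the round brass die gently across the aluminium carrier plate with the fingertips until it drops fully home, flat, in the round pocket; do not lift it off the plate or push it hard. Then swing the steel hold-down bar right over it to its stop and let go, leaving everything else on the bench where it is.

Things in the scene. Friction and masses are not known exactly. Their poses are not given: they have to be found in the camera images.
- bed: red steel press bed, fixed to the bench, 340 (x) x 200 (y) x 14 mm; origin at the centre of its underside, x along its length away from the robot, z up. On it is clamped a rigid bare aluminium carrier plate, 220 (x) x 120 (y) x 14 mm, parallel to the bed and centred on its x axis; plate top 28 mm above the bed's origin.
- plate_line (a point): point at plate-top height above the bed's origin, axes as the bed's. The plate has one round dark-floored pocket, 64 mm wide, 5 mm deep, 28 mm beyond the plate's middle, centred on this point's x axis (y = 0). The plate is clamped differently each time: the pocket's centre is 2 to 42 mm in +x of this point, where exactly is not measured: feel or look for it.
- die: loose round brass die, 60 mm diameter, 12 mm thick, about 0.28 kg, star motif; origin: centre of underside. Starts on the plate 54 to 66 mm in -x of plate_line, up to 20 mm to either side. Slides at 1 to 3 N; a pinch or a 20 N push is too hard. Moved slowly, it drops into the pocket by itself (2 mm clearance all round): underside then 23 mm above the bed's origin, top 7 mm proud of the plate.
- bar (a joint): angle of the steel hold-down bar about its upright pivot at the bed's far end. 0 (hard stop): it lies along the bed's middle line over the pocket, pointing to bed -x; grows as it swings aside to bed +y, at most 1.5 rad. Stays where left; about 1 N at the knob moves it. Bar 137 x 16 x 8 mm, underside 9 mm above the plate: passes 2 mm over a die that is home, blocked by one that is not.
- bar_knob (a point): top centre of the black upright round knob on the bar, 14 mm diameter, 34 mm tall above the bar's top, 125 mm from the pivot; the top is 79 mm above the bed's origin
- bar_hinge (a point): the bar's pivot, on its vertical axis at the height of the bar's underside; 140 mm in bed +x of the bed's origin, on its middle line
- blank: loose steel blank, a disc of 28 mm diameter and 8 mm thick, lying on the red bed beside the plate; not part of the job; origin at the centre of the underside
- quoin: loose dark steel locking block, 50 x 18 x 10 mm, lying on the red bed beside the plate; not part of the job; origin at the centre of the underside
- foil_gold: upright roll of gold foil, 60 mm diameter, 60 mm high, on the bench; bystander; origin at the centre of the underside
- foil_copper: upright roll of copper foil, 60 mm diameter, 60 mm high, on the bench; bystander; origin at the centre of the underside
- bottle: clear bottle with a blue cap, 60 mm diameter, 150 mm high, upright on the bench; bystander; origin at the centre of the underside
- screwdriver: yellow-handled screwdriver lying on the bench; bystander; origin at the middle of its length
- twine: brown cone of twine, 100 mm across at the foot, 145 mm high; bystander; origin at the centre of the underside
There are look-alikes about, which are no part of the job. Several things have the shape of the die; the one meant has the colours described above.

How it is judged:
By the outcome, as a careful person would: the job done as asked, in the order asked, and still so for the second after the job is handed in, with the robot touching nothing.
It also fails if it takes over 64 s, if anything falls off the work surface, if the arm or the gripper's body presses on something with over 40 N, if the wrist force passes 120 N, or if a joint passes its speed limit or range.

## Working session

There is one attempt and no reset: what is moved stays moved. The work goes in short steps, Python scripts to look and compute and a tool call to move; the robot and the scene stay as the last step left them, time stands still between calls to the robot, and variables do not carry over. Pictures are saved under pics/ and viewed, at most 10 in all, crops included, and the job is handed in when it is done.

Besides the shell and the picture viewer there is one more tool, called by a JSON object that holds its "api" and its "payload", one argument or row to a line. move_arm: Moves the arm, as the interface text tells. Shifts and turns lie within -1 to 1; 1 stands for 150 mm of shift or 180 degrees of turn. Its arguments: {"type":"object","properties":{"increments":{"type":"array","items":{"type":"array","items":{"type":"number","minimum":-1,"maximum":1}}},"gripper":{"type":"number"}},"required":["increments"]}

```bash
mkdir -p pics
cat > h.py <<'E'
from rig import *
import numpy as np, cv2
def snap(n,f):
    s=snapshot(n); cv2.imwrite(f'pics/{f}.png',np.asarray(s['pixels'])[:,:,::-1]); np.savez(f'pics/{f}.npz',**{k:np.array(s[k]) for k in s}); return s
def R(a):
    from scipy.spatial.transform import Rotation as Ro
    a=np.array(a,float); return a if a.shape==(3,3) else Ro.from_quat(a).as_matrix()
def w(f,u,v,z):
    s=np.load(f'pics/{f}.npz'); K=s['intrinsics']; d=np.linalg.inv(K)@[u,v,1]; d=R(s['attitude'])@(d*[1,-1,-1]); o=s['origin']; return o+d*(z-o[2])/d[2]
def px(f,p):
    s=np.load(f'pics/{f}.npz'); c=R(s['attitude']).T@(np.array(p)-s['origin']); q=s['intrinsics']@(c*[1,-1,-1]); return q[:2]/q[2]
E
python3 - <<'E'
from h import *
s=snap('top','top1'); print({k:s[k] for k in s if k!='pixels'})
snap('scene','sc1'); print(get_obs())
E
```

```text
{'intrinsics': array([[400.05712182,   0.        , 320.74329046],
       [  0.        , 400.05712182, 190.69693565],
       [  0.        ,   0.        ,   1.        ]]), 'origin': array([3.21503629e+02, 2.35414427e-01, 1.19129008e+03]), 'attitude': array([ 0.06286039, -0.05180938, -0.70016448,  0.70931944])}
{'time_s': 0.1, 'joint_positions': array([-1.37050012,  0.41791764, -0.01030512,  1.61407622,  0.00469614,
        1.11069535, -0.05303379]), 'dq': array([-0.0006819 , -0.00064486,  0.00071901, -0.00121623,  0.00023086,
        0.00104581, -0.0022669 ]), 'joint_torque': array([ 1.04279683e-03, -8.52591991e+01,  6.39931541e-01, -4.26698756e+01,
       -4.87691187e-02,  1.64599571e-02,  5.20196681e-05]), 'position': array([149.58957309, 606.53117927, 229.90159264]), 'tool_rot': array([ 1.20616563e-01,  9.92699026e-01, -5.35805670e-04, -2.48086665e-05]), 'wrist_force': array([-0.15945307, -0.11253033,  1.11124813]), 'wrist_torque': array([-0.01858591,  0.01475519,  0.04412719]), 'gripper_force': 0.0, 'opening': 94.0358806688968}
```

View pics/top1.png

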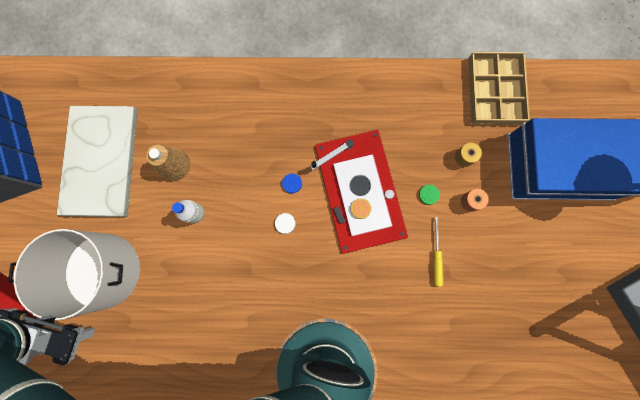

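View pics/sc1.png

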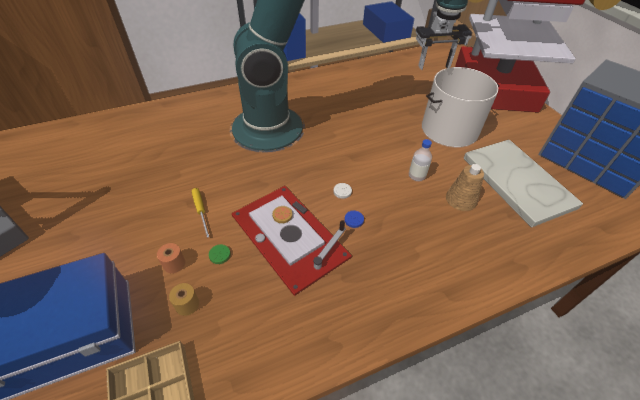

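The top view shows the red bed with corners near (316,145), (378,131), (407,238) and (342,253). The die is at (360,209), the pocket at (360,185), and the bar runs from about (350,146) to its knob at (313,166). I'll enlarge this area.

Run:
```python
import cv2
i=cv2.imread('pics/top1.png')[122:262,280:430]; cv2.imwrite('pics/c1.png',cv2.resize(i,None,fx=4,fy=4,interpolation=cv2.INTER_CUBIC))
```

```text
(no output)
```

View pics/c1.png

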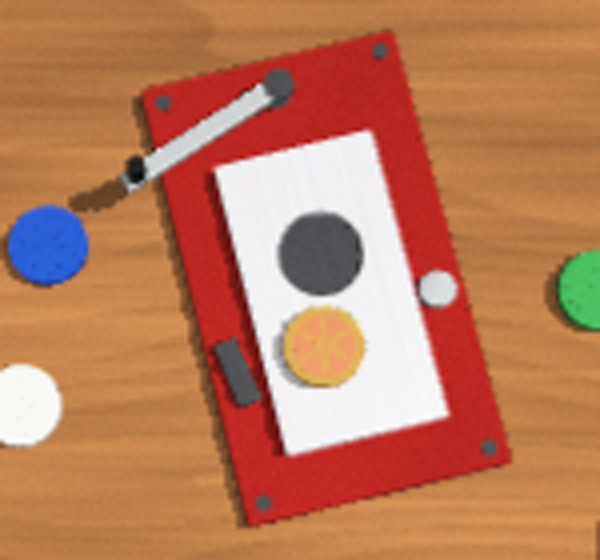

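The enlarged crop gives the bed corners at (140,92), (394,30), (511,462) and (248,526). The pocket is at (321,253), the die at (323,346), the pivot at (279,86) and the knob top at about (133,166).

```bash
cat >> h.py <<'E'
def c(u,v,z): return w('top1',(u+.5)/4-.5+280,(v+.5)/4-.5+122,z)[:2]
E
python3 - <<'E'
from h import *
C=[c(*p,14) for p in [(140,92),(394,30),(511,462),(248,526)]]
print('corners',np.round(C,1))
print('sides',[round(np.linalg.norm(C[i]-C[(i+1)%4])) for i in range(4)])
o=np.mean(C,0); ax=(C[0]+C[1]-C[2]-C[3]); yaw=np.arctan2(ax[1],ax[0])
ay=(C[0]+C[3]-C[1]-C[2]); print('o',o,'yaw',yaw,np.arctan2(-ay[0],ay[1]))
P=[c(*p,28) for p in [(213,167),(373,130),(449,416),(288,456)]]
print('plate',[round(np.linalg.norm(P[i]-P[(i+1)%4])) for i in range(4)],np.mean(P,0))
Rz=np.array([[np.cos(yaw),-np.sin(yaw)],[np.sin(yaw),np.cos(yaw)]])
for n,p in dict(platec=np.mean(P,0),pocket=c(321,253,28),die=c(323,346,40),pivot=c(279,86,45),knob=c(133,166,79),blank=c(438,288,22),quoin=c(238,372,24)).items(): print(n,np.round(p,1),np.round(Rz.T@(p-o),1))
s=np.load('pics/sc1.npz')
for q,z in [((291,187),14),((351,255),14),((295,292),14),((233,214),14),((282,214),40),((291,233),28)]: print(q,np.round(w('sc1',*q,z),1))
E
```

```text
corners [[ 655.9   40.7]
 [ 706.8 -152.4]
 [ 380.  -234.6]
 [ 331.1  -43.2]]
sides [200, 337, 198, 335]
o [518.44283022 -97.39592302] yaw 0.24962279969392598 0.25353728520861124
plate [123, 219, 120, 221] [ 503.11079016 -102.11187753]
platec [ 503.1 -102.1] [-16.   -0.8]
pocket [530.7 -95.3] [12.4 -1. ]
die [460.3 -95.7] [-56.  16.]
pivot [652.7 -63.1] [138.6   0. ]
knob [583.   42.5] [ 97.1 119.7]
blank [ 506.5 -182. ] [-32.4 -79. ]
quoin [442.3 -34.9] [-58.4  79.4]
(291, 187) [347.9 -26.1  14. ]
(351, 255) [658.5  40.7  14. ]
(295, 292) [ 705.8 -145.6   14. ]
(233, 214) [ 388.6 -229.9   14. ]
(282, 214) [465.1 -96.4  40. ]
(291, 233) [532.6 -93.   28. ]
```

{"api": "move_arm", "payload": {
  "increments": [
    [0,0,-0.25,0],
    [0,0,-0.5,0],
    [0,0,-0.75,-0.02],
    [0,0,-0.9,-0.04],
    [0,0,-0.9,-0.06],
    [0,0,-0.9,-0.077],
    [0,0,-0.9,-0.077],
    [0,0,-0.9,-0.077]
  ],
  "gripper": 36
}}

```text
time_s: 1.1
position: [149.7, 606.8, 365.2]
tool_rot: [0.001, 1.0, -0.0, -0.0]
wrist_force: [-0.2, 0.4, 0.3]
opening: 35.9
gripper_force: 0.0
```

{"api": "move_arm", "payload": {
  "increments": [
    [-0.1,-0.12,0,0],
    [-0.25,-0.25,0,0],
    [-0.4,-0.4,0,0],
    [-0.55,-0.55,0,0],
    [-0.7,-0.7,0,0],
    [-0.85,-0.85,0,0],
    [-1,-1,0,0],
    [-1,-1,0,0]
  ]
}}

```text
time_s: 2.1
position: [302.0, 454.4, 365.8]
tool_rot: [0.002, 1.0, 0.0, 0.0]
wrist_force: [-1.1, -0.4, 0.6]
opening: 35.8
gripper_force: 0.0
```

{"api": "move_arm", "payload": {
  "increments": [
    [-0.1,-0.2,0,0],
    [-0.2,-0.4,0,0],
    [-0.3,-0.6,0,0],
    [-0.4,-0.8,0,0],
    [-0.5,-1,0,0],
    [-0.6,-1,0,0],
    [-0.7,-1,0,0],
    [-0.7,-1,0,0]
  ]
}}

```text
time_s: 3.1
position: [405.2, 307.4, 364.9]
tool_rot: [0.0, 1.0, -0.0, -0.0]
wrist_force: [-1.2, -0.5, -0.3]
opening: 35.8
gripper_force: 0.0
```

{"api": "move_arm", "payload": {
  "increments": [
    [0,-0.2,0.1,0],
    [0,-0.4,0.2,0],
    [0,-0.6,0.3,0],
    [0,-0.8,0.4,0],
    [0,-1,0.5,0],
    [0,-1,0.6,0],
    [0,-1,0.7,0],
    [0,-1,0.7,0]
  ]
}}

```text
time_s: 4.1
position: [404.1, 157.6, 259.5]
tool_rot: [-0.001, 1.0, -0.001, -0.001]
wrist_force: [-0.8, 0.0, 0.4]
opening: 36.0
gripper_force: 0.0
```

{"api": "move_arm", "payload": {
  "increments": [
    [0,-0.2,0,0],
    [0,-0.4,0,0],
    [0,-0.6,0,0],
    [0,-0.8,0,0],
    [0,-1,0,0],
    [0,-1,0,0],
    [0,-1,0,0],
    [0,-1,0,0]
  ]
}}

```text
time_s: 5.1
position: [404.8, 7.7, 260.6]
tool_rot: [-0.001, 1.0, -0.0, 0.0]
wrist_force: [0.2, 0.5, -0.4]
opening: 35.8
gripper_force: 0.0
```

{"api": "move_arm", "payload": {
  "increments": [
    [0,-0.2,0,0],
    [0,-0.4,0,0],
    [0,-0.6,0,0],
    [0,-0.69,0,0],
    [0,-0.69,0,0],
    [0,-0.69,0,0],
    [0,-0.69,0,0],
    [0,-0.69,0,0]
  ]
}}

```text
time_s: 6.1
position: [404.8, -96.2, 260.5]
tool_rot: [-0.0, 1.0, -0.0, 0.0]
wrist_force: [-0.0, -0.1, 0.3]
opening: 35.9
gripper_force: 0.0
```

Run:
```python
from h import *
s=snap('wrist','w1'); print(s['origin'],R(s['attitude']).round(2))
```

```text
[337.94145299 -95.83050647 414.59907588] [[-0.   -0.97 -0.23]
 [ 1.   -0.   -0.  ]
 [ 0.   -0.23  0.97]]
```

View pics/w1.png

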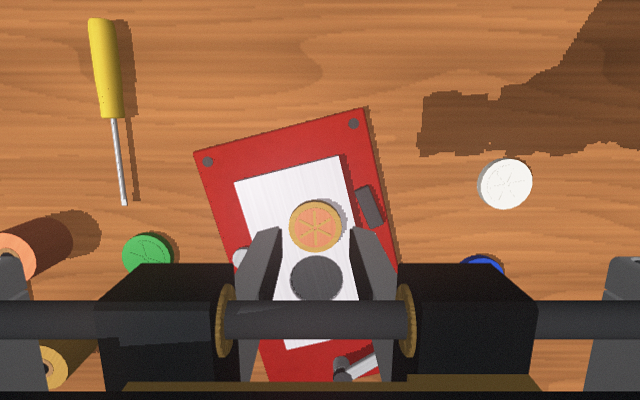

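The wrist view shows the die at about (315,226) and the pocket between the fingers at about (317,279). The near bed corners are at (194,153) and (367,107).

Run:
```python
from h import *
for n,a in dict(die=(315.5,226,40),dl=(289,226,40),dr=(342,226,40),pocket=(317,279,28),pl=(290,279,28),pr=(343,279,28),corner1=(194,153,14),corner2=(367,107,14)).items(): print(n,w('w1',*a).round(1))
```

```text
die [459.  -95.3  40. ]
dl [ 459.  -124.8   40. ]
dr [459.  -65.9  40. ]
pocket [529.  -93.5  28. ]
pl [ 529.  -125.6   28. ]
pr [529.  -62.6  28. ]
corner1 [ 381.  -232.7   14. ]
corner2 [330.6 -38.8  14. ]
```

{"api": "move_arm", "payload": {
  "increments": [
    [-0.02,0.008,0.2,0],
    [-0.04,0.008,0.4,0],
    [-0.047,0.008,0.6,0],
    [-0.047,0.008,0.8,0],
    [-0.047,0.008,0.9,0],
    [-0.047,0.008,1,0],
    [-0.047,0.008,1,0],
    [-0.047,0.008,1,0]
  ]
}}

```text
time_s: 7.15
position: [412.2, -95.6, 111.1]
tool_rot: [-0.0, 1.0, 0.0, 0.0]
wrist_force: [-0.0, -0.8, -0.4]
opening: 36.2
gripper_force: 0.0
```

{"api": "move_arm", "payload": {
  "increments": [
    [0,0,0.08,0],
    [0,0,0.16,0],
    [0,0,0.24,0],
    [0,0,0.3,0],
    [0,0,0.34,0],
    [0,0,0.36,0],
    [0,0,0.36,0],
    [0,0,0.36,0]
  ]
}}

```text
time_s: 8.15
position: [412.0, -95.5, 56.7]
tool_rot: [-0.0, 1.0, -0.0, 0.0]
wrist_force: [-0.1, 0.0, -0.8]
opening: 36.0
gripper_force: 0.0
```

{"api": "move_arm", "payload": {
  "increments": [
    [-0.025,0.003,0.006,0],
    [-0.05,0.005,0.006,0],
    [-0.075,0.005,0.006,0],
    [-0.1,0.005,0.006,0],
    [-0.12,0.005,0.006,0],
    [-0.14,0.005,0.006,0],
    [-0.16,0.005,0.006,0],
    [-0.18,0.005,0.006,0]
  ]
}}

```text
time_s: 9.15
position: [438.9, -94.6, 55.6]
tool_rot: [-0.0, 1.0, 0.0, -0.0]
wrist_force: [-2.5, 0.1, 1.1]
opening: 36.2
gripper_force: 0.9
```

{"api": "move_arm", "payload": {
  "increments": [
    [-0.02,0,0,0],
    [-0.04,0,0,0],
    [-0.06,0,0,0],
    [-0.08,0,0,0],
    [-0.1,0,0,0],
    [-0.12,0,0,0],
    [-0.14,0,0,0],
    [-0.16,0,0,0]
  ]
}}

```text
time_s: 10.15
position: [463.0, -94.7, 55.6]
tool_rot: [-0.0, 1.0, -0.0, 0.0]
wrist_force: [-1.8, -0.1, -0.2]
opening: 35.5
gripper_force: 0.9
```

Contact force is about 2 N, so the die is sliding as expected.

{"api": "move_arm", "payload": {
  "increments": [
    [-0.02,0,0,0],
    [-0.04,0,0,0],
    [-0.06,0,0,0],
    [-0.08,0,0,0],
    [-0.1,0,0,0],
    [-0.12,0,0,0],
    [-0.14,0,0,0],
    [-0.155,0,0,0]
  ]
}}

```text
time_s: 11.15
position: [486.2, -94.7, 55.6]
tool_rot: [-0.0, 1.0, -0.0, -0.0]
wrist_force: [-3.3, -0.3, 3.5]
opening: 35.9
gripper_force: 1.7
```

Run:
```python
from h import *
snap('wrist','w2'); i=cv2.imread('pics/w2.png')[:, 160:480]; cv2.imwrite('pics/w2c.png',cv2.resize(i[150:350],None,fx=2.5,fy=2.5,interpolation=cv2.INTER_CUBIC))
```

```text
(no output)
```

View pics/w2c.png

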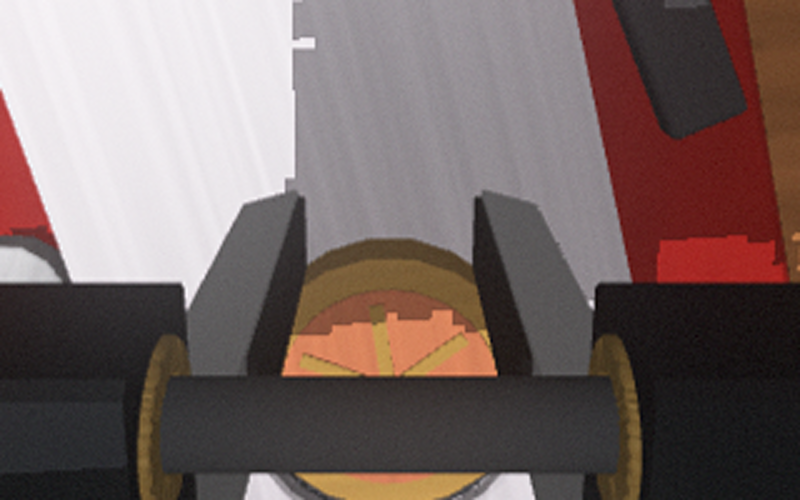

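The die sits centred between the fingers with its rear still up on the plate, so I'll keep going more slowly.

{"api": "move_arm", "payload": {
  "increments": [
    [-0.01,0,0,0],
    [-0.02,0,0,0],
    [-0.03,0,0,0],
    [-0.04,0,0,0],
    [-0.05,0,0,0],
    [-0.06,0,0,0],
    [-0.067,0,0,0],
    [-0.073,0,0,0]
  ]
}}

```text
time_s: 12.2
position: [497.0, -94.7, 55.6]
tool_rot: [-0.0, 1.0, -0.0, -0.0]
wrist_force: [-0.2, -0.3, 0.4]
opening: 35.6
gripper_force: 1.0
```

Run:
```python
from h import *
snap('wrist','w3'); snap('scene','s3'); a=cv2.imread('pics/w3.png')[230:350, 220:420]; b=cv2.imread('pics/s3.png')[170:290,220:420]
cv2.imwrite('pics/c3.png',cv2.resize(np.hstack([a,b]),None,fx=2,fy=2,interpolation=cv2.INTER_CUBIC))
```

```text
(no output)
```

View pics/c3.png

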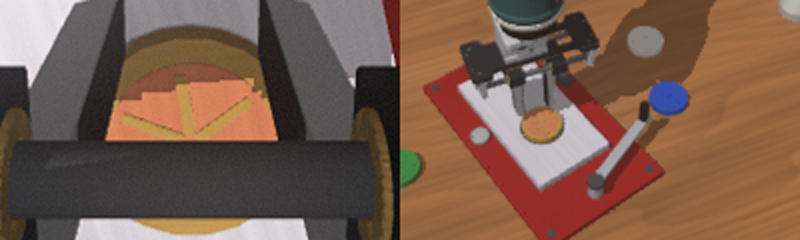

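The dark pocket is no longer visible, which suggests the die is at or in it. A small nudge will show whether the wall blocks it.

{"api": "move_arm", "payload": {
  "increments": [
    [-0.004,0,0,0],
    [-0.008,0,0,0],
    [-0.012,0,0,0],
    [-0.014,0,0,0],
    [-0.014,0,0,0],
    [-0.014,0,0,0],
    [-0.014,0,0,0],
    [-0.014,0,0,0]
  ]
}}

```text
time_s: 13.3
position: [499.1, -94.7, 55.6]
tool_rot: [-0.0, 1.0, -0.0, 0.0]
wrist_force: [-1.3, 0.3, 0.0]
opening: 35.8
gripper_force: 0.8
```

{"api": "move_arm", "payload": {
  "increments": [
    [0.05,0,0,0],
    [0.1,0,0,0],
    [0.2,0,-0.2,0],
    [0.35,0,-0.4,0],
    [0.5,0,-0.6,0],
    [0.6,0,-0.8,0],
    [0.7,0,-0.8,0],
    [0.7,0,-0.8,0]
  ]
}}

```text
time_s: 14.3
position: [393.2, -94.4, 175.2]
tool_rot: [-0.0, 1.0, 0.001, 0.0]
wrist_force: [0.5, 1.1, -0.4]
opening: 36.0
gripper_force: 0.0
```

Run:
```python
from h import *
snap('wrist','w4'); snap('scene','s4'); snap('top','t4')
u,v=[int(x) for x in px('w4',[530,-94,30])]; u2,v2=[int(x) for x in px('s4',[530,-94,30])]; u3,v3=[int(x) for x in px('t4',[530,-94,30])]
print(u,v,u2,v2,u3,v3)
def cr(f,u,v,h,k): 
    i=cv2.imread(f'pics/{f}.png'); i=cv2.copyMakeBorder(i,100,100,100,100,0)[v+100-h:v+100+h,u+100-h:u+100+h]; return cv2.resize(i,(266,266),interpolation=cv2.INTER_CUBIC)
cv2.imwrite('pics/c4.png',np.hstack([cr('w4',u,v,70,1),cr('s4',u2,v2,40,1),cr('t4',u3,v3,30,1)]))
```

```text
314 332 290 232 359 184
```

View pics/c4.png

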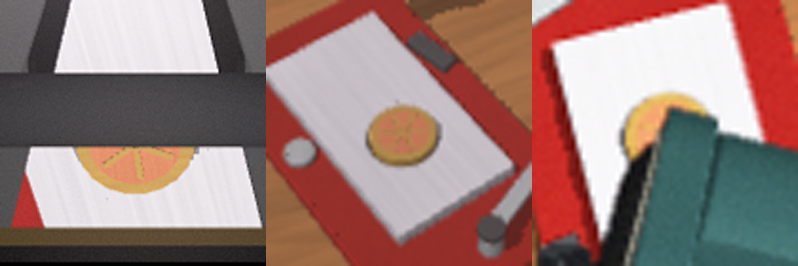

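Run:
```python
from h import *
def box(f,u,v):
    i=cv2.imread(f'pics/{f}.png'); h=cv2.cvtColor(i,cv2.COLOR_BGR2HSV)
    m=cv2.inRange(h,(6,60,60),(30,255,255)); mm=np.zeros_like(m); mm[v-16:v+17,u-18:u+19]=m[v-16:v+17,u-18:u+19]
    ys,xs=np.nonzero(mm); return xs.min(),xs.max()+1,ys.min(),ys.max()+1,len(xs)
def pred(f,x,y,z0):
    P=np.array([px(f,[x+30*np.cos(t),y+30*np.sin(t),z]) for t in np.linspace(0,6.28,60) for z in (z0,z0+12)])+.5
    Q=np.array([px(f,[x+30*np.cos(t),y+30*np.sin(t),z0+7]) for t in np.linspace(0,6.28,60) for z in (0,)])
    h=cv2.convexHull(P.astype(np.float32)); return P.min(0).round(1),P.max(0).round(1),cv2.contourArea(h)
print('start',box('sc1',282,214),pred('sc1',459.5,-95.5,28))
print('now',box('s4',291,232)); print('out',pred('s4',530.4,-94.3,28)); print('home', pred('s4',530.4,-94.3,28)[0])
P=np.array([px('s4',[530.4+30*np.cos(t),-94.3+30*np.sin(t),z]) for t in np.linspace(0,6.28,60) for z in (28,35)]).astype(np.float32)+.5
print('home',P.min(0),P.max(0),cv2.contourArea(cv2.convexHull(P)))
```

```text
start (np.int64(272), np.int64(301), np.int64(198), np.int64(223), 290) (array([272.1, 205.4]), array([292.3, 223.4]), 293.42704809457064)
now (np.int64(281), np.int64(302), np.int64(224), np.int64(242), 305)
out (array([280.2, 222.4]), array([301.1, 241.6]), 323.7762634262908)
home [280.2 222.4]
home [280.317   223.41559] [301.13586 241.57152] 301.56801986601204
```

By pixel area and box, the die matches "home" (305 px, against 302 predicted for home and 324 for proud). Next is the knob. I'll turn the tool by +35°, go above it and take one look.

{"api": "move_arm", "payload": {
  "increments": [
    [-0.15,0.12,0,0.03],
    [-0.3,0.25,0,0.07],
    [-0.45,0.4,0,0.1],
    [-0.6,0.55,0,0.14],
    [-0.75,0.7,0,0.17],
    [-0.9,0.8,0,0.194],
    [-1,0.9,0,0.194],
    [-1,0.9,0,0.194]
  ],
  "gripper": 40
}}

```text
time_s: 15.45
position: [544.6, 41.2, 174.3]
tool_rot: [0.299, 0.954, -0.001, -0.0]
wrist_force: [0.3, -0.4, -0.3]
opening: 39.8
gripper_force: 0.0
```

Run:
```python
from h import *
snap('wrist','w5'); print(px('w5',[584.4,41,79]),px('w5',[654.6,-62.5,45]))
```

```text
[344.61134048 250.67353078] [290.63835687 355.56157767]
```

View pics/w5.png

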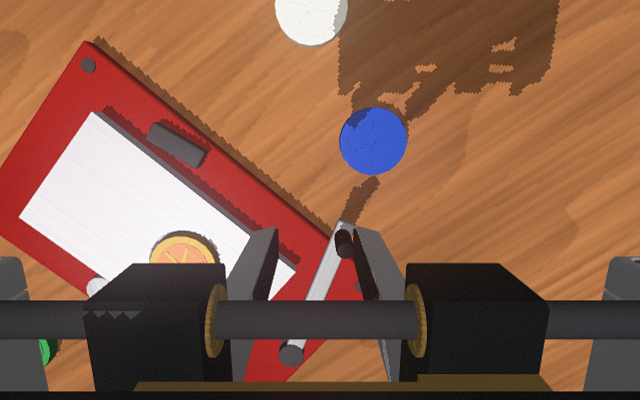

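The knob top appears at about (344,250), where the estimate predicted it. I'll move over it and descend around it.

{"api": "move_arm", "payload": {
  "increments": [
    [-0.1,0.07,0,0],
    [-0.2,0.14,0,0],
    [-0.218,0.151,0.1,0],
    [-0.218,0.151,0.25,0],
    [-0.218,0.151,0.4,0],
    [-0.218,0.151,0.55,0],
    [-0.218,0.151,0.64,0],
    [-0.218,0.151,0.64,0]
  ]
}}

```text
time_s: 16.5
position: [582.9, 39.7, 78.6]
tool_rot: [0.3, 0.954, -0.001, -0.001]
wrist_force: [-0.4, -0.7, 0.3]
opening: 39.9
gripper_force: 0.0
```

Run:
```python
from h import *
d=np.deg2rad
def pose(f):
    a=(f-124.1)/(194.4-124.1); yaw=55+30*a
    k=np.array([654.6+125*np.cos(d(f)),-62.5+125*np.sin(d(f))])
    return k-8*np.array([np.cos(d(yaw)),np.sin(d(yaw))]),yaw
p0,y0=np.array([582.9,39.7]),55.1
for fs in [np.linspace(126,144,8),np.linspace(146.5,164,8),np.linspace(166.5,184,8),np.linspace(185.5,194.4,8)]:
    rows=[]
    for f in fs:
        p,y=pose(f); e=p-p0; ty=np.array([np.cos(d(y0)),np.sin(d(y0))]); tx=np.array([-ty[1],ty[0]])
        rows.append([round(float(e@tx)/150,3),round(float(e@ty)/150,3),0,round((y0-y)/180,3)])
    print(rows,p.round(1),round(y,1)); p0,y0=p,y
```

```text
[[0.005, -0.066, 0, np.float64(-0.004)], [0.015, -0.102, 0, np.float64(-0.01)], [0.024, -0.138, 0, np.float64(-0.016)], [0.031, -0.174, 0, np.float64(-0.022)], [0.037, -0.211, 0, np.float64(-0.028)], [0.041, -0.248, 0, np.float64(-0.034)], [0.043, -0.285, 0, np.float64(-0.041)], [0.044, -0.322, 0, np.float64(-0.047)]] [549.9   3.8] 63.5
[[0.004, -0.036, 0, np.float64(-0.006)], [0.007, -0.072, 0, np.float64(-0.012)], [0.008, -0.108, 0, np.float64(-0.018)], [0.007, -0.145, 0, np.float64(-0.024)], [0.005, -0.181, 0, np.float64(-0.03)], [0.002, -0.217, 0, np.float64(-0.036)], [-0.004, -0.253, 0, np.float64(-0.041)], [-0.01, -0.289, 0, np.float64(-0.047)]] [532.  -35.7] 72.0
[[-0.003, -0.036, 0, np.float64(-0.006)], [-0.008, -0.072, 0, np.float64(-0.012)], [-0.014, -0.108, 0, np.float64(-0.018)], [-0.022, -0.144, 0, np.float64(-0.024)], [-0.031, -0.179, 0, np.float64(-0.03)], [-0.042, -0.214, 0, np.float64(-0.036)], [-0.054, -0.249, 0, np.float64(-0.041)], [-0.068, -0.283, 0, np.float64(-0.047)]] [528.6 -79.1] 80.6
[[-0.006, -0.021, 0, np.float64(-0.004)], [-0.011, -0.039, 0, np.float64(-0.007)], [-0.017, -0.057, 0, np.float64(-0.01)], [-0.024, -0.074, 0, np.float64(-0.013)], [-0.03, -0.092, 0, np.float64(-0.016)], [-0.037, -0.109, 0, np.float64(-0.019)], [-0.045, -0.126, 0, np.float64(-0.022)], [-0.052, -0.143, 0, np.float64(-0.025)]] [ 532.8 -101.6] 85.0
```

{"api": "move_arm", "payload": {
  "increments": [
    [0.005,-0.05,0,-0.004],
    [0.015,-0.1,0,-0.01],
    [0.024,-0.138,0,-0.016],
    [0.031,-0.174,0,-0.022],
    [0.037,-0.211,0,-0.028],
    [0.041,-0.248,0,-0.034],
    [0.043,-0.285,0,-0.041],
    [0.044,-0.322,0,-0.047]
  ],
  "gripper": 30
}}

```text
time_s: 17.5
position: [550.5, 4.0, 79.5]
tool_rot: [0.228, 0.974, -0.0, -0.0]
wrist_force: [-0.7, 2.0, 0.8]
opening: 30.0
gripper_force: 0.6
```

{"api": "move_arm", "payload": {
  "increments": [
    [0.004,-0.036,0,-0.006],
    [0.007,-0.072,0,-0.012],
    [0.008,-0.108,0,-0.018],
    [0.007,-0.145,0,-0.024],
    [0.005,-0.181,0,-0.03],
    [0.002,-0.217,0,-0.036],
    [-0.004,-0.253,0,-0.041],
    [-0.01,-0.289,0,-0.047]
  ]
}}

```text
time_s: 18.5
position: [532.7, -35.5, 79.6]
tool_rot: [0.156, 0.988, -0.0, 0.0]
wrist_force: [-1.4, 1.1, -0.3]
opening: 30.0
gripper_force: 0.5
```

{"api": "move_arm", "payload": {
  "increments": [
    [-0.003,-0.036,0,-0.006],
    [-0.008,-0.072,0,-0.012],
    [-0.014,-0.108,0,-0.018],
    [-0.022,-0.144,0,-0.024],
    [-0.031,-0.179,0,-0.03],
    [-0.042,-0.214,0,-0.036],
    [-0.054,-0.249,0,-0.041],
    [-0.068,-0.283,0,-0.047]
  ]
}}

```text
time_s: 19.5
position: [529.4, -79.1, 79.6]
tool_rot: [0.083, 0.997, -0.0, -0.0]
wrist_force: [-0.5, 2.1, 0.4]
opening: 30.1
gripper_force: 0.5
```

{"api": "move_arm", "payload": {
  "increments": [
    [-0.006,-0.021,0,-0.004],
    [-0.011,-0.039,0,-0.007],
    [-0.017,-0.057,0,-0.01],
    [-0.024,-0.074,0,-0.013],
    [-0.03,-0.092,0,-0.016],
    [-0.037,-0.109,0,-0.019],
    [-0.045,-0.126,0,-0.022],
    [-0.052,-0.143,0,-0.025]
  ]
}}

```text
time_s: 20.5
position: [533.6, -101.3, 79.6]
tool_rot: [0.044, 0.999, -0.0, 0.0]
wrist_force: [-0.2, 0.7, 0.3]
opening: 29.9
gripper_force: 0.5
```

No stop felt yet, so I'll creep on in small steps until the force rises.

{"api": "move_arm", "payload": {
  "increments": [
    [0,-0.002,0,0],
    [0,-0.004,0,0],
    [0,-0.006,0,0],
    [0,-0.008,0,0],
    [0,-0.01,0,0],
    [0,-0.012,0,0],
    [0,-0.014,0,0],
    [0,-0.014,0,0]
  ]
}}

```text
time_s: 21.5
position: [533.5, -102.5, 79.6]
tool_rot: [0.044, 0.999, 0.0, 0.0]
wrist_force: [2.8, 5.3, 0.5]
opening: 30.0
gripper_force: 3.0
```

{"api": "move_arm", "payload": {
  "increments": [
    [0,-0.003,0,0],
    [0,-0.006,0,0],
    [0,-0.006,0,0],
    [0,-0.006,0,0],
    [0,-0.006,0,0],
    [0,-0.006,0,0],
    [0,-0.006,0,0],
    [0,-0.006,0,0]
  ]
}}

```text
time_s: 22.5
position: [533.6, -102.7, 79.6]
tool_rot: [0.043, 0.999, 0.001, 0.0]
wrist_force: [3.0, 9.8, 0.4]
opening: 30.1
gripper_force: 5.0
```

That is the hard stop. I'll back off to the middle of the gap, then rise and retreat.

{"api": "move_arm", "payload": {
  "increments": [
    [0,0.03,0,0],
    [0,0.06,0,0],
    [0,0.06,0,0],
    [0,0.06,-0.15,0],
    [0,0.06,-0.3,0],
    [0,0.06,-0.45,0],
    [0,0.06,-0.6,0],
    [0,0.06,-0.7,0]
  ]
}}

```text
time_s: 23.5
position: [534.2, -95.4, 185.5]
tool_rot: [0.044, 0.999, -0.0, 0.0]
wrist_force: [-0.0, 0.5, 0.3]
opening: 30.0
gripper_force: 0.0
```

{"api": "move_arm", "payload": {
  "increments": [
    [0.15,0,-0.1,0],
    [0.3,0,-0.2,0],
    [0.45,0,-0.3,0],
    [0.6,0,-0.3,0],
    [0.75,0,-0.3,0],
    [0.9,0,-0.3,0],
    [0.95,0,-0.3,0],
    [0.95,0,-0.3,0]
  ]
}}

```text
time_s: 24.5
position: [392.4, -82.6, 229.8]
tool_rot: [0.044, 0.999, 0.0, 0.0]
wrist_force: [0.7, 0.8, 0.6]
opening: 30.0
gripper_force: 0.0
```

Run:
```python
from h import *
snap('scene','s6'); snap('wrist','w6'); a=cv2.imread('pics/s6.png')[160:310,200:380]; 
b=cv2.imread('pics/w6.png')[100:400,140:500]; cv2.imwrite('pics/c6.png',np.hstack([cv2.resize(a,(400,333),interpolation=cv2.INTER_CUBIC),cv2.resize(b,(400,333))])); print(get_obs()['wrist_force'])
```

```text
[-0.71848557 -0.71821681  0.07732456]
```

View pics/c6.png

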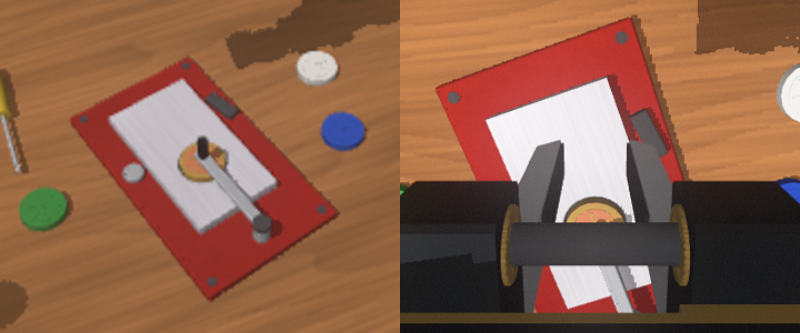

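The bar lies along the bed's middle line over the seated die. The blank and quoin are undisturbed, and the robot is clear of everything.

```bash
python3 -c "
from rig import *
print(close_job())"
```

```text
the job is handed in; nothing more can be done
None
```

The brass die is home in the pocket, the hold-down bar is swung over it to its stop and released with the robot clear, and the job was handed in at about 25 s.

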